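Clamp the wrapped grip block

ROBOT

A 6-joint arm with a two-finger parallel gripper is mounted at the origin on the work surface. World frame = base frame: x ahead of the robot, y to its left, z up, the work surface at z = 0. Lengths are in m, angles in rad, forces in N, time in s.
With the tool pointing down it reaches from about 0.35 to 0.975 m from the base axis. Payload 4.9 kg.
Tool frame: the origin (TCP) lies on the centre line of the jaws, within the pads' length; the fingertips stand 17 mm ahead of it and the grasp point (between the pads) lies 2 mm behind it; x points along the fingers, y is the direction in which the jaws open and shut, and the axes are right-handed (so a half turn about x gives the same grasp; the last joint's range is limited). The gripper opens to 85 mm and grips with 20 to 120 N. Pads are 22 mm wide; open, the fingers measure 114 mm over their backs; the gripper's body (76 mm by 85 mm) begins 54 mm behind the grasp point. The pads swing forward as they close: fully open they stand 13 mm farther back than shut.
Start: joints at [-1.232, 0.053, 1.613, -0, 1.476, -0.119], TCP at [0.276, -0.561, 0.248] pointing down, gripper open.
Joint ranges: [-3.01, 3.01], [-1.01, 2.22], [0.06, 2.58], [-1.02, 4.17], [0.09, 2.62], [-3.14, 3.14]. Speed limits (rad/s): [2.57, 2.57, 3.14, 3.14, 3.14, 3.14].

INTERFACE

Orientations are given as a unit quaternion [w, x, y, z].
In Python, from plant import status, viewer, manip gives the robot as it stands.
- The arm moves only by the tool drive_tool, never from a script. Its argument "plan" is a list of rows, each a list of 4 numbers: the shift along the tool's x, y, z in m, then the turn about the tool's x in units of 8 degrees (1.0 is 8 degrees). A call has 1 to 12 rows; each row is the pose to reach, as a shift and turn from the pose commanded when the call began, along the tool's axes at that moment; what a row does not reach only later rows make up. A row lasts 1/10 s, in which the tool goes at most 50 mm and 8.59 degrees, less where a joint would pass 70% of its speed; a pose out of reach is approached as far as the arm can. A call with a gripper value outside its range is refused whole. "fingers" is the finger opening in m, from 0 to 0.0854, set as the call begins (left out, the last holds). The fingers move at their own pace and stop on an object; the grip force is fixed at half the most. Time passes only in rows, so rows that repeat a pose let the fingers close. It gives the time, the measured TCP pose, the force and the opening at its end, in the units of the state.
- status.state(): the state, without advancing time (a new reading comes with each control period).
- viewer.grab_frame(name): name is "side" or "top"; returns the picture (384x512x3 uint8, blue, green, red); there is no depth.
- viewer.calibration(name): a dict with "vfov" (degrees; the focal length in pixels is half the picture's height over the tangent of half this angle, whatever the lens; pixels are square), "cx", "cy" (the principal point, pixels), "k1" (the pictures are not rectified: a ray, as slopes to the right and down, at radius r is drawn at 1 + k1 r^2 times it, then the intrinsics apply), "rvec" (rotation vector, rad) and "tvec" (3), from world to camera coordinates, as OpenCV has them. Camera axes: x right, y down, z forward; pixel columns grow to the right and rows downward; lengths in m; the calibration is good to about 2 mm. A picture is of the moment at which its call begins. calibration takes no time and is no camera call.
- manip.job_done(): hands the job in, once; it reports no verdict.
The state is a dict: "time": time; "joint_pos": joint angles; "joint_vel": joint speeds; "joint_efforts": joint torques, N m; "tool_pos": TCP position; "tool_rot": TCP orientation; "contact_force": force on the tool from outside, world axes, zero at the start; "ft_torque": the same for the moment, N m; "gripper_width": opening from 0.0 (shut) to 1.0 (fully open).
Only numpy, scipy, OpenCV 4.12 (cv2) and the standard library are available. Lean on these libraries where they do the work, as an engineer would, in place of code of your own. Each camera call takes 0.05 s, during which the arm holds its last target. There are 200 camera calls.

TASK

Stand the carbon-wrapped grip block upright on the bed of the bench clamp, between the jaw and the end stop, and let go of it. Then squeeze the clamp's trigger towards its handle again and again until the jaw grips the block firmly, not so hard that it is crushed, and let the trigger go. Drive the jaw with the trigger only, never by pushing on it, and leave the other things on the bench where they are.

Things in the scene. Friction and masses are not known exactly. Their poses are not given: they have to be found in the camera images.
- clamp: one-hand bar clamp bolted to the bench, handle up: aluminium base plate 84 x 272 x 12 mm (y from -100 to +172 mm), grey housing 44 mm wide up to 62 mm high. Origin: on the bench, on the bar's middle line. Its y axis runs along the bar, from handle (-y) to end stop (+y); z up. The black fixed handle is a post 30 mm (x) x 16 mm (y), y -50 to -34 mm, top 145 mm high. It stands firm under any pull of the arm.
- handle (a point): middle of the fixed handle post, 112 mm above the bench. Steady force needed on the roller, towards the handle (jolts on the move are higher): 10 to 11 N while the jaw runs free (2.5 N of it the return spring), then about 1 N more for every 3 N of grip on the block, so 15 to 16 N when the grip is right (14.5 to 15 N late in a squeeze). At the end of its travel the trigger meets a hard stop, where the force also rises: that is not grip
- trigger (a joint): the trigger's angle, 0 released (it springs back by itself) to 0.45 fully squeezed against its stop. Its pivot lies at clamp y = -8 mm, 56 mm high. The ratchet has 3 mm clicks and moves the jaw 3 to 6 mm towards the end stop per full squeeze; the first 0.1 to 0.2 rad only takes up play. The jaw stays where it was driven when the trigger springs back. It cannot be driven back with the trigger
- trigger_roll (a point): middle of the trigger's free-turning finger roller (grey, 16 mm thick, 30 mm long along clamp x), 58 mm from the pivot, about 113 mm high. Released, it stands 13 mm in front (+y) of the pivot; a full squeeze moves it 26 mm towards the handle. Handle and released roller measure 63 mm over their outsides
- jaw: sliding jaw on the toothed bar. The jaw block is 44 mm wide (clamp x) and reaches from 14 to 46 mm height; its rubber face stands 75 mm along y from this body's origin, which slides along clamp y (0 to 52 mm from the clamp's origin). At the start there are 41 to 55 mm between jaw face and end stop
- bed (a point): where the block shall stand: on top of the base plate (12 mm high), about midway between jaw and end stop. The end stop (50 mm wide, 46 mm high) is set by a screw and its face is anywhere from 20 to 30 mm beyond this point (+y); its place is not measured. Its rubber pad is sprung, 5 N per mm
- grip_block: block wrapped in black carbon-look film with pale ends, 100 (x) x 30 (y) x 70 (z) mm, about 0.3 kg, standing on its 100 x 30 mm face; origin at the centre of its underside. It shall be clamped across its 30 mm thickness, with its long side across the bar. A firm grip is 8 to 25 N on the block; above 36 N it is crushed
- tape_roll: bystander: roll of tape lying flat, 64 mm across, 24 mm high
- squeegee: bystander: flat white squeegee, 90 x 56 mm, up to 9 mm high
- sprayer: bystander: upright bottle, 66 mm across, 170 mm high
- tube_sample: bystander: lying round carbon-wrapped tube, 32 mm thick, 140 mm long
- knife: bystander: grey craft knife lying flat, 165 mm long, 10 mm high
Things that resemble listed ones, but are neither listed nor needed, are in the scene too. Leave any brown or pink look-alike of the grip_block alone.

How it is judged:
On the way, in this order (a step that is already met when the one before it is completed fails the run):
1. the grip block stands upright on the bed between jaw and end stop, across the bar, let go and not yet gripped (z of grip_block in the frame of bed between -0.003 and 0.003 m and x of grip_block in the frame of bed between -0.025 and 0.025 m and y of grip_block in the frame of bed between -0.02 and 0.02 m and angle between grip_block's own z axis and vertical below 0.08 rad and angle between the y axis of grip_block and the y axis of clamp, either way round below 0.2 rad and contact force between the fingers and grip_block below 0.3 N and contact force between jaw and grip_block below 5 N), for 0.2 s.
2. the jaw, driven by the trigger, grips the block with at least 8 N (contact force between jaw and grip_block above 8 N), for 0.2 s.
At the end, for the whole second after the job is handed in: The block stands upright (within 0.08 rad) on the bed (underside within 4 mm of the plate), within 25 mm of the bar's middle line and square to the bar within 0.12 rad, gripped by the jaw with 8 to 25 N and at rest; the trigger is released (below 0.05 rad) (contact force between jaw and grip_block between 8 and 25 N and z of grip_block in the frame of bed between -0.004 and 0.004 m and x of grip_block in the frame of bed between -0.025 and 0.025 m and angle between grip_block's own z axis and vertical below 0.08 rad and angle between the y axis of grip_block and the y axis of clamp, either way round below 0.12 rad and value of joint trigger below 0.05 rad and linear speed of grip_block below 0.01 m/s); the robot touches nothing.
It fails at once if the block is crushed: the jaw presses it with more than 36 N (contact force between jaw and grip_block above 36 N).
It fails at once if the robot pushes on the sliding jaw or its bar with more than 6 N (contact force between any of the fingers, the arm and jaw above 6 N).
It fails at once if a bystander is moved by more than 30 mm (distance of any of tape_roll, squeegee, sprayer, tube_sample, knife from where it was at the start of the episode above 0.03 m).
It also fails if it takes over 67 s, if anything falls off the work surface, if the arm or the gripper's body presses on something with over 40 N, if the wrist force passes 120 N, or if a joint passes its speed limit or range.

## Working session

There is one attempt and no reset: what is moved stays moved. The work goes in short steps, Python scripts to look and compute and a tool call to move; the robot and the scene stay as the last step left them, time stands still between calls to the robot, and variables do not carry over. Pictures are saved under pics/ and viewed, about 8 in all and at most 12, crops included, and the job is handed in when it is done.

Besides the shell and the picture viewer there is one more tool, called after ">>>" by a JSON object that holds its "api" and its "payload", one argument or row to a line. drive_tool: Moves the arm, as the interface text tells. Its arguments: {"type":"object","properties":{"plan":{"type":"array","items":{"type":"array","items":{"type":"number"}}},"fingers":{"type":"number"}},"required":["plan"]}

```bash
ls; mkdir -p pics; cat > h.py <<'E'
import numpy as np,cv2
from plant import status,viewer,manip
from scipy.spatial.transform import Rotation as R
def cal(n):
    c=viewer.calibration(n);f=192/np.tan(np.radians(c['vfov'])/2)
    return c,f,cv2.Rodrigues(np.array(c['rvec'],float))[0],np.array(c['tvec'],float).ravel()
def proj(n,P):
    c,f,Rm,t=cal(n);q=np.atleast_2d(P)@Rm.T+t;s=q[:,:2]/q[:,2:];r2=(s**2).sum(1,keepdims=True)
    return s*(1+c['k1']*r2)*f+[c['cx'],c['cy']]
def ray(n,uv):
    c,f,Rm,t=cal(n);d=(np.atleast_2d(uv)-[c['cx'],c['cy']])/f;s=d.copy()
    for _ in range(20): s=d/(1+c['k1']*(s**2).sum(1,keepdims=True))
    return -Rm.T@t,np.c_[s,np.ones(len(s))]@Rm
def onz(n,uv,z):
    o,d=ray(n,uv);return o+d*((z-o[2])/d[:,2:])
def tri(uv1,uv2):
    a,d=ray('side',uv1);b,e=ray('top',uv2);d=d[0];e=e[0]
    s=np.linalg.lstsq(np.c_[d,-e],b-a,rcond=None)[0]
    p,q=a+s[0]*d,b+s[1]*e;return (p+q)/2,np.linalg.norm(p-q)
E
python3 - <<'E'
from h import *
print(status.state())
for n in('side','top'):
    im=viewer.grab_frame(n);cv2.imwrite(f'pics/{n}0.png',im);cv2.imwrite(f'pics/{n}0b.png',cv2.resize(im,(800,600),interpolation=cv2.INTER_CUBIC));print(viewer.calibration(n),ray(n,[[256,192]]))
E
```

```text
pics
{'time': 0.0, 'joint_pos': array([-1.23202532e+00,  5.33749891e-02,  1.61428856e+00, -1.79629948e-05,
        1.47599525e+00, -1.19002729e-01]), 'joint_vel': array([-1.49911612e-03, -4.34272124e-04,  3.61661213e-04,  6.47514796e-04,
        4.99935979e-05, -1.54518251e-03]), 'joint_efforts': array([ 8.99752176e-04, -3.93669105e+01, -3.70182252e+01, -2.25195248e-05,
        7.08070263e-03, -2.17411156e-06]), 'tool_pos': array([ 0.27601883, -0.56009591,  0.24705499]), 'tool_rot': array([-0.15971309, -0.68857823, -0.16116388,  0.68875101]), 'contact_force': array([-0.60385524,  0.67443934,  0.0007465 ]), 'ft_torque': array([ 0.03564854, -0.02996975, -0.01725895]), 'gripper_width': 0.9997556107146581}
{'vfov': 55.34007673074544, 'cx': 261.86650961151753, 'cy': 190.73052982048503, 'k1': -0.07435824979860325, 'rvec': array([ 0.03722133, -2.73356831,  1.48712281]), 'tvec': array([0.54574242, 0.02119269, 0.89637986])} (array([0.51205387, 0.75962083, 0.51240394]), array([[ 0.05329417, -0.83646667, -0.54566652]]))
{'vfov': 54.015579179499625, 'cx': 260.759011545214, 'cy': 187.2661431409032, 'k1': -0.11501335300683939, 'rvec': array([ 2.14403531, -2.18346918,  0.13619068]), 'tvec': array([0.09917109, 0.56922111, 1.05647635])} (array([0.44233399, 0.09798897, 1.11567409]), array([[ 0.10574977,  0.00440643, -0.99454267]]))
```

View pics/top0b.png

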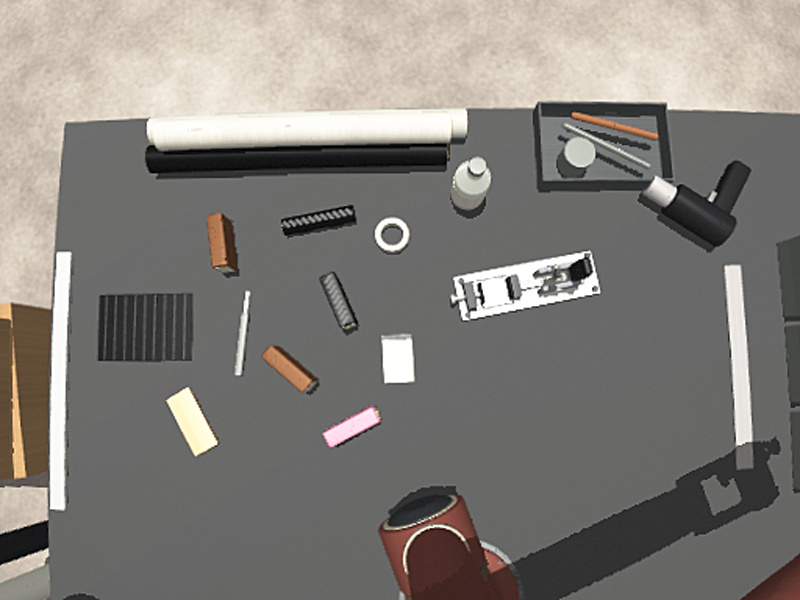

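View pics/side0b.png

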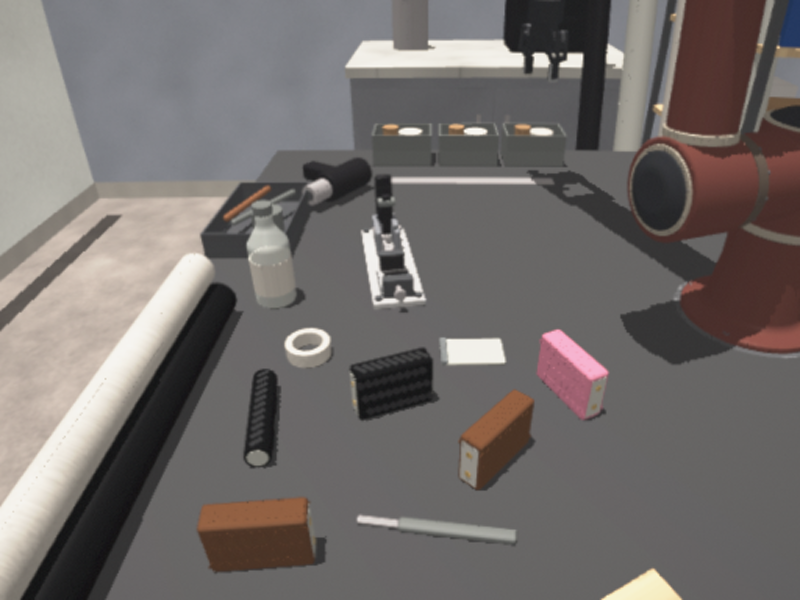

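The pictures show the candidates for the grip block, in 800x600 pixels. The black carbon block with pale ends is at top (338,302) / side (392,383). The brown blocks are at top (222,243) and (290,369), the pink one at (351,426), and the round carbon tube at (318,220). The clamp is at top (525,285), with its handle to the right and end stop to the left. The carbon block fits the description; I'll confirm it in enlarged crops.

```bash
python3 - <<'E'
from h import *
def crop(n,x,y,w,h,s):
    im=cv2.imread(f'pics/{n}0.png')[y:y+h,x:x+w]
    o=cv2.resize(im,None,fx=s,fy=s,interpolation=cv2.INTER_CUBIC)
    o=np.clip(255*(o/255.)**.6,0,255).astype(np.uint8)
    for k in range(0,w,10): cv2.putText(o,str(x+k),(k*s,8),0,.28,(0,255,255));cv2.line(o,(k*s,8),(k*s,13),(0,255,255))
    for k in range(10,h,10): cv2.putText(o,str(y+k),(0,k*s),0,.28,(0,255,255))
    return o
a=crop('top',280,155,110,54,7)[:,:770]
b=np.hstack([crop('top',195,165,45,55,4),crop('side',220,215,65,55,4),crop('side',228,105,45,55,4)])
b=np.pad(b,((0,0),(0,770-b.shape[1]),(0,0)))
cv2.imwrite('pics/c1.png',np.vstack([a,b]))
E
```

```text
(no output)
```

View pics/c1.png

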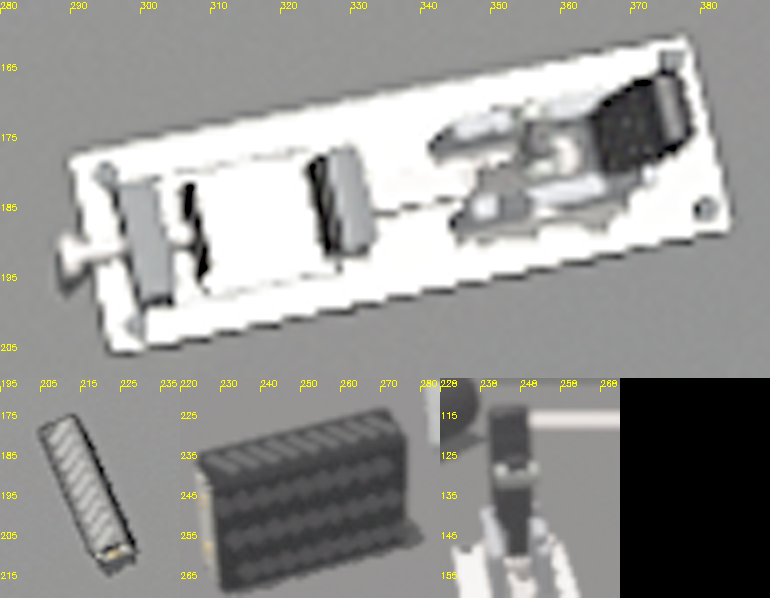

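Confirmed: the black carbon block is the right one. It has pale ends, is rectangular and stands upright, at top native px (216,192) and side (250,245). Now I'll measure it and the clamp.

```bash
python3 - <<'E'
from h import *
im=cv2.imread('pics/top0.png');g=im.min(2)
m=(g>150).astype(np.uint8);m=cv2.morphologyEx(m,cv2.MORPH_CLOSE,np.ones((9,9)));m=cv2.morphologyEx(m,cv2.MORPH_OPEN,np.ones((9,9)))
cs,_=cv2.findContours(m,0,1)
c=max([c for c in cs if cv2.pointPolygonTest(c,(336,183),False)>=0],key=cv2.contourArea)
P=onz('top',c[:,0].astype(float),.012)[:,:2]
r=cv2.minAreaRect((P*1000).astype(np.float32));print('plate',r,cv2.boxPoints(r).tolist())
A=onz('top',[[205,178],[213.7,174.3],[228,207.5],[219.5,210.5]],.07)
B=onz('side',[[224.5,235.5],[271.3,222.5],[276.3,229.3],[228.8,240]],.07)
for Q in(A,B):
    print(Q[:,:2].round(3).tolist(),Q.mean(0).round(4),np.linalg.norm(np.diff(Q,axis=0),axis=1).round(4))
# jaw/stop top edges at z=.046
for k,uv in dict(stopR=[[302.5,180],[304.5,198]],stopface=[[306,182],[308.5,195]],jawface=[[323.5,178],[327,190.5]],jawtopL=[[326,177],[329,191]],handletop=[[377,167],[378,174]]).items():
    print(k,onz('top',uv,.145 if k=='handletop' else .046)[:,:2].round(4).tolist())
E
```

```text
plate ((585.2996215820312, -136.22354125976562), (85.05656433105469, 278.3995666503906), 10.092085838317871) [[519.0372924804688, -6.629798412322998], [567.8214721679688, -280.7218017578125], [651.5619506835938, -265.8172912597656], [602.7777709960938, 8.27471923828125]]
[[0.596, 0.245], [0.606, 0.221], [0.512, 0.181], [0.504, 0.205]] [0.5541 0.213  0.07  ] [0.0265 0.102  0.025 ]
[[0.607, 0.232], [0.52, 0.191], [0.51, 0.212], [0.598, 0.245]] [0.5587 0.2196 0.07  ] [0.0966 0.0232 0.0936]
stopR [[0.5883, -0.0314], [0.5363, -0.0355]]
stopface [[0.5823, -0.0413], [0.5447, -0.0472]]
jawface [[0.5931, -0.0923], [0.5567, -0.101]]
jawtopL [[0.5959, -0.0997], [0.5552, -0.1068]]
handletop [[0.6062, -0.219], [0.5874, -0.2206]]
```

```bash
cat >> h.py <<'E'
def tool():
    s=status.state();q=s['tool_rot'];return s,s['tool_pos'],R.from_quat(np.r_[q[1:],q[0]]).as_matrix()
def shift(target,yawdeg,h=0):
    "yaw = wanted direction of tool y (mod 180)"
    s,p,M=tool();d=(np.array(target)-p)@M
    cur=np.degrees(np.arctan2(M[1,1],M[0,1]));t=(yawdeg-cur+90)%180-90
    print('pos',p.round(4),'x',M[:,0].round(4),'yaw',round(cur,2),'shift',d.round(4),'world turn',round(t,2),'-> units about tool x',round(t*np.sign(M[2,0])/8,3),'q6',round(s['joint_pos'][5],2),'t',s['time'],'F',s['contact_force'].round(1),'w',round(s['gripper_width'],3))
E
python3 - <<'E'
from h import *
P=onz('top',[[290,177.4],[378.1,160.3],[384.7,187.9],[296,205.3]],.012)[:,:2];print(P.round(4).tolist())
u=(P[0]+P[3]-P[1]-P[2])/2;print(np.linalg.norm(u),u/np.linalg.norm(u),np.degrees(np.arctan2(-u[0],u[1])),(P[1]+P[2])/2,(P[0]+P[3])/2)
S=onz('side',np.array([[362,232],[404,228],[424,299],[374,304]])*.64,.012)[:,:2];print('side',S.round(4).tolist())
shift([.556,.216,.25],113.5)
# block silhouette: dark/deviating mask
for n,(x0,y0,x1,y1) in dict(top=(200,168,238,216),side=(218,215,290,272)).items():
    im=cv2.imread(f'pics/{n}0.png').astype(int);print(n,im[y0:y0+3,x0:x0+3].mean((0,1)))
E
```

```text
[[0.6014, 0.0014], [0.6491, -0.2671], [0.5649, -0.2825], [0.5183, -0.014]]
0.2726027398577654 [-0.17320198  0.98488633] 9.974041535195088 [ 0.60703123 -0.27476969] [ 0.5598159  -0.00628698]
side [[0.6478, -0.2516], [0.5657, -0.2698], [0.5225, -0.0109], [0.6017, 0.0047]]
pos [ 0.276  -0.5601  0.2472] x [-7.0e-04  1.8e-03 -1.0e+00] yaw -63.77 shift [-0.0016 -0.5725 -0.5942] world turn -2.73 -> units about tool x 0.341 q6 -0.12 t 0.1 F [ 0.5  0.9 -0. ] w 1.005
top [107.11111111 109.         108.55555556]
side [103.66666667 104.55555556 106.22222222]
```

>>> {"api": "drive_tool", "payload": {
  "plan": [
    [0,-0.048,-0.05,0.34],
    [0,-0.08,-0.083,0.34],
    [0,-0.111,-0.115,0.34],
    [0,-0.143,-0.148,0.34],
    [0,-0.175,-0.182,0.34],
    [0,-0.209,-0.217,0.34],
    [0,-0.243,-0.252,0.34],
    [0,-0.277,-0.287,0.34],
    [0,-0.311,-0.322,0.34],
    [0,-0.345,-0.357,0.34],
    [0,-0.379,-0.392,0.34],
    [0,-0.413,-0.427,0.34]
  ],
  "fingers": 0.07
}}

```text
time: 1.3
tool_pos: [0.4767, 0.0007, 0.2481]
tool_rot: [0.144, 0.692, 0.144, -0.692]
contact_force: [0.8, -1.1, -0.3]
gripper_width: 0.819
```

```bash
python3 -c "
from h import *
shift([.556,.216,.2],113.5)"
```

```text
pos [0.4767 0.0007 0.2481] x [ 1.e-04 -2.e-04 -1.e+00] yaw -66.48 shift [ 0.048  -0.1658 -0.1586] world turn -0.02 -> units about tool x 0.002 q6 1.01 t 1.3 F [ 0.8 -1.1 -0.3] w 0.819
```

>>> {"api": "drive_tool", "payload": {
  "plan": [
    [0.01,-0.034,-0.033,0],
    [0.02,-0.07,-0.067,0],
    [0.03,-0.105,-0.1,0],
    [0.048,-0.14,-0.134,0],
    [0.08,-0.166,-0.159,0],
    [0.12,-0.166,-0.159,0],
    [0.128,-0.166,-0.159,0],
    [0.128,-0.166,-0.159,0],
    [0.128,-0.166,-0.159,0]
  ]
}}

```text
time: 2.2
tool_pos: [0.5572, 0.2138, 0.122]
tool_rot: [0.144, 0.693, 0.144, -0.692]
contact_force: [-0.6, 0.4, 0.5]
gripper_width: 0.817
```

```bash
python3 - <<'E'
from h import *
shift([.556,.216,.06],113.5)
s,p,M=tool()
o=[]
for n in('side','top'):
    im=viewer.grab_frame(n);cv2.imwrite(f'pics/{n}1.png',im)
    c=proj(n,[.556,.216,.07])[0].astype(int);x,y=max(c[0]-50,0),max(c[1]-60,0)
    v=cv2.resize(im[y:y+100,x:x+100],(400,400),interpolation=cv2.INTER_CUBIC)
    L=[.1/2,.03/2];a=np.radians(23.5);d=np.array([np.cos(a),np.sin(a)]);e=np.array([-d[1],d[0]])
    q=np.array([[*(np.array([.556,.216])+i*.05*d+j*.015*e),.07] for i,j in((1,1),(1,-1),(-1,-1),(-1,1))])
    cv2.polylines(v,[((proj(n,q)-[x,y]+.5)*4).astype(int)],1,(0,0,255));o.append(v)
cv2.imwrite('pics/c2.png',np.clip(255*(np.hstack(o)/255.)**.6,0,255).astype(np.uint8))
E
```

```text
pos [0.5572 0.2138 0.122 ] x [ 2.1e-03  5.0e-04 -1.0e+00] yaw -66.55 shift [ 0.062  -0.0025  0.0003] world turn 0.05 -> units about tool x -0.006 q6 1.4 t 2.2 F [-0.6  0.4  0.5] w 0.817
```

View pics/c2.png

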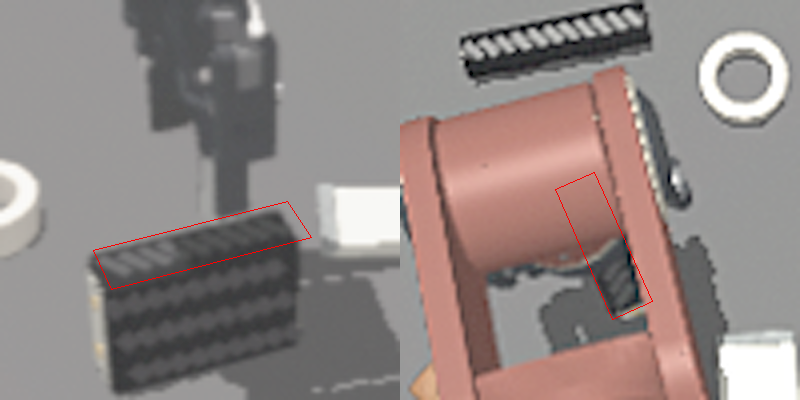

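The side crop shows the block's top face at crop px (90–298, 212–280), within about 2 mm of the drawn estimate and at the same angle. The fingers straddle it, so I'll descend and grip.

>>> {"api": "drive_tool", "payload": {
  "plan": [
    [0.025,-0.0025,0,0],
    [0.05,-0.0025,0,0],
    [0.064,-0.0025,0,0],
    [0.064,-0.0025,0,0],
    [0.064,-0.0025,0,0]
  ]
}}

```text
time: 2.8
tool_pos: [0.5561, 0.2164, 0.0576]
tool_rot: [0.144, 0.693, 0.144, -0.692]
contact_force: [-0.6, -0.4, -0.3]
gripper_width: 0.817
```

>>> {"api": "drive_tool", "payload": {
  "plan": [
    [0,0,0,0],
    [0,0,0,0],
    [0,0,0,0],
    [0,0,0,0],
    [0,0,0,0],
    [0,0,0,0],
    [0,0,0,0],
    [0,0,0,0]
  ],
  "fingers": 0.015
}}

```text
time: 3.6
tool_pos: [0.5562, 0.2166, 0.0576]
tool_rot: [0.144, 0.693, 0.144, -0.692]
contact_force: [-0.9, -1.5, 6.5]
gripper_width: 0.346
```

```bash
python3 -c "
from h import *
shift([.5712,-.0709,.15],100)"
```

```text
pos [0.5562 0.2166 0.0576] x [ 1.9e-03  2.0e-04 -1.0e+00] yaw -66.49 shift [-0.0924  0.2697  0.1008] world turn -13.51 -> units about tool x 1.689 q6 1.41 t 3.6 F [-0.9 -1.5  6.5] w 0.346
```

>>> {"api": "drive_tool", "payload": {
  "plan": [
    [-0.03,0,0,0],
    [-0.07,0.01,0.004,0.2],
    [-0.092,0.04,0.015,0.5],
    [-0.092,0.075,0.028,0.9],
    [-0.092,0.11,0.041,1.3],
    [-0.092,0.145,0.054,1.69],
    [-0.092,0.18,0.067,1.69],
    [-0.092,0.215,0.08,1.69],
    [-0.092,0.245,0.092,1.69],
    [-0.092,0.2697,0.1008,1.69],
    [-0.092,0.2697,0.1008,1.69],
    [-0.092,0.2697,0.1008,1.69]
  ]
}}

```text
time: 4.8
tool_pos: [0.5694, -0.071, 0.1466]
tool_rot: [-0.061, -0.704, -0.062, 0.705]
contact_force: [-0.6, -0.1, -3.4]
gripper_width: 0.342
```

```bash
python3 - <<'E'
from h import *
shift([.5712,-.0709,.072],100)
o=[];a=np.radians(10);d=np.array([np.cos(a),np.sin(a)]);e=np.array([-d[1],d[0]]);O=np.array([.5897,-.1763])
for n in('side','top'):
    im=viewer.grab_frame(n);cv2.imwrite(f'pics/{n}2.png',im)
    c=proj(n,[.571,-.07,.05])[0].astype(int);x,y=max(c[0]-50,0),max(c[1]-60,0)
    v=cv2.resize(im[y:y+100,x:x+100],(400,400),interpolation=cv2.INTER_CUBIC)
    def rect(cx,cy,hx,hy,z,col):
        q=np.array([[*(O+(cx+i*hx)*d+(cy+j*hy)*e),z] for i,j in((1,1),(1,-1),(-1,-1),(-1,1))])
        cv2.polylines(v,[((proj(n,q)-[x,y]+.5)*4).astype(int)],1,col)
    rect(0,.107,.05,.015,.165,(0,0,255));rect(0,.107,.05,.015,.095,(0,255,255));rect(0,.036,.042,.136,.012,(0,255,0));o.append(v)
cv2.imwrite('pics/c3.png',np.clip(255*(np.hstack(o)/255.)**.6,0,255).astype(np.uint8))
E
```

```text
pos [ 0.5694 -0.071   0.1466] x [-0.0029  0.0014 -1.    ] yaw -80.09 shift [ 0.0746  0.0003 -0.002 ] world turn 0.09 -> units about tool x -0.011 q6 1.14 t 4.8 F [-0.6 -0.1 -3.4] w 0.342
```

View pics/c3.png

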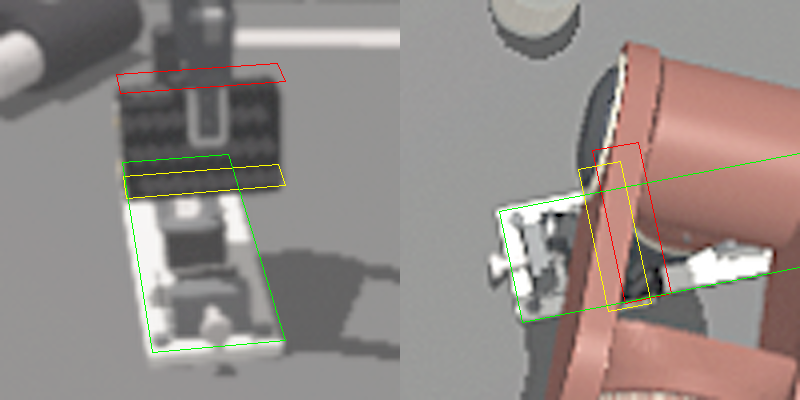

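The side crop shows the block above the bed, aligned with the bar within about 2 mm. The plate's end edge is at crop row 358 against 352 predicted. Lowering now.

>>> {"api": "drive_tool", "payload": {
  "plan": [
    [0.025,-0.001,-0.002,0],
    [0.05,-0.001,-0.002,0],
    [0.065,-0.001,-0.002,0],
    [0.072,-0.001,-0.002,0],
    [0.0735,-0.001,-0.002,0],
    [0.0735,-0.001,-0.002,0],
    [0.0735,-0.001,-0.002,0]
  ]
}}

```text
time: 5.6
tool_pos: [0.5733, -0.0699, 0.0763]
tool_rot: [0.062, 0.705, 0.061, -0.704]
contact_force: [-0.7, 0.5, -3.1]
gripper_width: 0.342
```

```bash
python3 - <<'E'
from h import *
shift([.5712,-.0694,.0696],100)
im=viewer.grab_frame('side');cv2.imwrite('pics/side3.png',im)
c=proj('side',[.571,-.07,.05])[0].astype(int);x,y=c[0]-40,c[1]-45
v=cv2.resize(im[y:y+90,x:x+90],(720,720)[:2],interpolation=cv2.INTER_CUBIC)[:600]
cv2.imwrite('pics/c4.png',np.clip(255*(v/255.)**.6,0,255).astype(np.uint8));print(x,y)
E
```

```text
pos [ 0.5733 -0.0699  0.0763] x [ 2.4e-03 -6.0e-04 -1.0e+00] yaw -80.01 shift [ 0.0067 -0.0008  0.002 ] world turn 0.01 -> units about tool x -0.001 q6 1.15 t 5.6 F [-0.7  0.5 -3.1] w 0.342
212 121
```

View pics/c4.png

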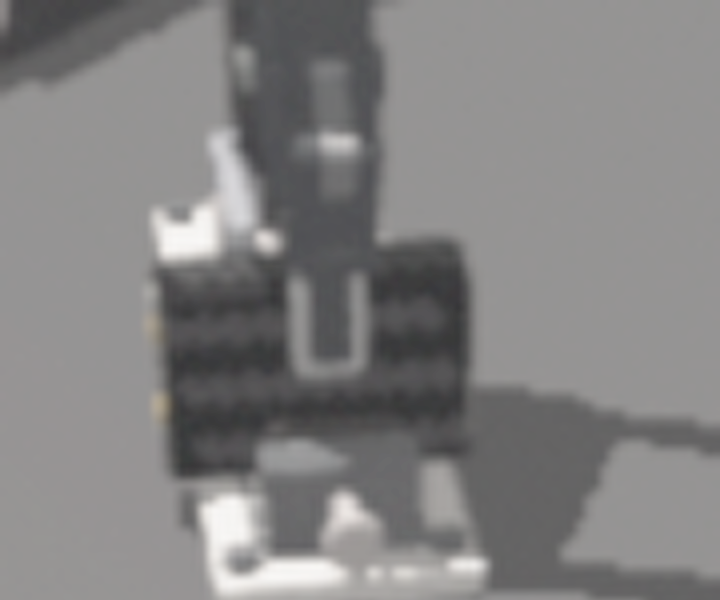

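The block hangs just behind the end stop (crop px ~(318,370)), roughly centred on the plate and touching nothing. It is about 7 mm above the bed.

>>> {"api": "drive_tool", "payload": {
  "plan": [
    [0.003,-0.0008,0.002,0],
    [0.0055,-0.0008,0.002,0],
    [0.0055,-0.0008,0.002,0],
    [0.0055,-0.0008,0.002,0]
  ]
}}

```text
time: 6.05
tool_pos: [0.5703, -0.0694, 0.0697]
tool_rot: [0.062, 0.705, 0.061, -0.704]
contact_force: [-1.3, -0.1, 0.1]
gripper_width: 0.339
```

>>> {"api": "drive_tool", "payload": {
  "plan": [
    [0,0,0,0],
    [0,0,0,0],
    [0,0,0,0],
    [0,0,0,0],
    [0,0,0,0]
  ],
  "fingers": 0.06
}}

```text
time: 6.55
tool_pos: [0.5703, -0.0693, 0.0694]
tool_rot: [0.062, 0.705, 0.062, -0.704]
contact_force: [-0.6, 0.6, -0.6]
gripper_width: 0.705
```

>>> {"api": "drive_tool", "payload": {
  "plan": [
    [-0.03,0,0,0],
    [-0.075,0,0,0],
    [-0.12,0,0,0],
    [-0.12,0,0,0]
  ]
}}

```text
time: 6.95
tool_pos: [0.5745, -0.0703, 0.1981]
tool_rot: [0.063, 0.709, 0.06, -0.699]
contact_force: [0.0, -0.8, 1.6]
gripper_width: 0.698
```

```bash
python3 - <<'E'
from h import *
O=np.array([.5897,-.1763]);e=np.array([-.1736,.9848])
shift([*(O+.045*e),.19],100)
im=viewer.grab_frame('side');cv2.imwrite('pics/side4.png',im)
x,y=212,105
v=cv2.resize(im[y:y+100,x:x+90],(540,600),interpolation=cv2.INTER_CUBIC)
# predicted roller centre
for py,z in((.005,.1125),(-.042,.145),(.0,.012)):
    u=proj('side',[*(O+py*e),z])[0];print(u)
    cv2.circle(v,tuple(((u-[x,y]+.5)*6).astype(int)),3,(0,0,255),-1)
cv2.imwrite('pics/c5.png',np.clip(255*(v/255.)**.6,0,255).astype(np.uint8))
E
```

```text
pos [ 0.5745 -0.0703  0.1981] x [ 0.0142 -0.0036 -0.9999] yaw -80.0 shift [0.0085 0.062  0.0035] world turn 0.0 -> units about tool x -0.001 q6 1.15 t 6.95 F [ 0.  -0.8  1.6] w 0.698
[247.8961259  128.53193619]
[245.71190043 111.19981759]
[248.91026646 160.09402642]
```

View pics/c5.png

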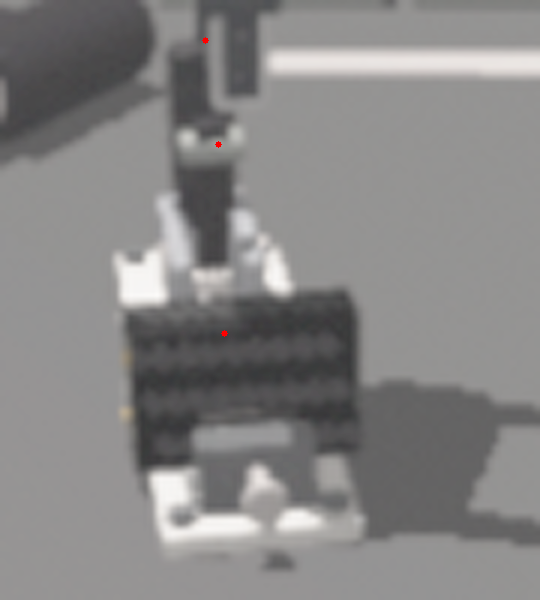

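The block stands on the bed between jaw and stop (crop px ~(245,385)). The roller at (210,145) is within about 2 mm of the prediction. Now I close the fingers and take them in front of the roller.

>>> {"api": "drive_tool", "payload": {
  "plan": [
    [0,0.03,0,0],
    [0,0.062,0,0],
    [0.03,0.062,0,0],
    [0.06,0.062,0,0],
    [0.0765,0.062,0,0],
    [0.0765,0.062,0,0],
    [0.0765,0.062,0,0],
    [0.0765,0.062,0,0]
  ],
  "fingers": 0
}}

```text
time: 7.8
tool_pos: [0.582, -0.1305, 0.1146]
tool_rot: [0.062, 0.705, 0.061, -0.703]
contact_force: [0.5, -0.5, -0.2]
gripper_width: -0.0
```

```bash
cat >> h.py <<'E'
O=np.array([.5897,-.1763]);E=np.array([-.1736,.9848]);X=np.array([.9848,.1736])
def cl():
    s,p,M=tool();d=p[:2]-O;f=s['contact_force'][:2];print('clamp x',(d@X).round(4),'y',(d@E).round(4),'z',p[2].round(4),'Fe',(f@E).round(1),'Fx',(f@X).round(1),'t',s['time'],'tilt',M[:,0].round(3))
E
python3 -c "
from h import *
cl();shift([*(O+.02*E),.113],100)"
```

```text
clamp x 0.0004 y 0.0465 z 0.1146 Fe -0.6 Fx 0.4 t 7.8 tilt [ 0.003 -0.001 -1.   ]
pos [ 0.582  -0.1305  0.1146] x [ 0.0027 -0.001  -1.    ] yaw -79.99 shift [0.0016 0.0265 0.0004] world turn -0.01 -> units about tool x 0.001 q6 1.05 t 7.8 F [ 0.5 -0.5 -0.2] w -0.0
```

>>> {"api": "drive_tool", "payload": {
  "plan": [
    [0.001,0.008,0,0],
    [0.001,0.014,0,0],
    [0.001,0.018,0,0],
    [0.001,0.022,0,0],
    [0.001,0.025,0,0],
    [0.001,0.025,0,0]
  ]
}}

```text
time: 8.4
tool_pos: [0.5855, -0.1548, 0.1118]
tool_rot: [0.061, 0.705, 0.062, -0.704]
contact_force: [2.1, 3.2, 0.4]
gripper_width: -0.0
```

>>> {"api": "drive_tool", "payload": {
  "plan": [
    [0,0.004,0,0],
    [0,0.008,0,0],
    [0,0.012,0,0],
    [0,0.014,0,0],
    [0,0.014,0,0],
    [0,0.014,0,0]
  ]
}}

```text
time: 9.0
tool_pos: [0.5874, -0.1658, 0.111]
tool_rot: [-0.06, -0.704, -0.064, 0.705]
contact_force: [0.9, 10.9, 0.3]
gripper_width: 0.001
```

```bash
python3 -c "
from h import *
cl()"
```

```text
clamp x -0.0004 y 0.0108 z 0.111 Fe 10.5 Fx 2.8 t 9.0 tilt [-0.001  0.006 -1.   ]
```

>>> {"api": "drive_tool", "payload": {
  "plan": [
    [0,0.003,0,0],
    [0,0.006,0,0],
    [0,0.008,0,0],
    [0,0.008,0,0]
  ]
}}

```text
time: 9.4
tool_pos: [0.5888, -0.1736, 0.1108]
tool_rot: [-0.06, -0.704, -0.064, 0.705]
contact_force: [1.4, 11.5, -0.0]
gripper_width: 0.002
```

```bash
python3 -c "
from h import *
cl()"
```

```text
clamp x -0.0004 y 0.0028 z 0.1108 Fe 11.1 Fx 3.4 t 9.4 tilt [-0.001  0.006 -1.   ]
```

>>> {"api": "drive_tool", "payload": {
  "plan": [
    [0,-0.012,0,0],
    [0,-0.024,0,0],
    [0,-0.034,0,0],
    [0,-0.034,0,0],
    [0,-0.026,0,0],
    [0,-0.019,0,0],
    [0,-0.014,0,0],
    [0,-0.01,0,0],
    [0,-0.006,0,0],
    [0,-0.002,0,0],
    [0,0.001,0,0],
    [0,0.001,0,0]
  ]
}}

```text
time: 10.6
tool_pos: [0.5885, -0.1744, 0.1107]
tool_rot: [-0.058, -0.704, -0.065, 0.705]
contact_force: [-0.8, 14.1, 2.5]
gripper_width: -0.003
```

```bash
python3 -c "
from h import *
cl()
im=viewer.grab_frame('top');cv2.imwrite('pics/top5.png',im)"
```

```text
clamp x -0.0008 y 0.0021 z 0.1107 Fe 14.0 Fx 1.6 t 10.6 tilt [-0.003  0.009 -1.   ]
```

>>> {"api": "drive_tool", "payload": {
  "plan": [
    [0,0,0,0],
    [0,0,0,0]
  ]
}}

```text
time: 10.85
tool_pos: [0.5886, -0.1744, 0.1107]
tool_rot: [-0.058, -0.704, -0.065, 0.705]
contact_force: [-1.3, 14.1, 0.2]
gripper_width: 0.0
```

>>> {"api": "drive_tool", "payload": {
  "plan": [
    [0,-0.012,0,0],
    [0,-0.024,0,0],
    [0,-0.034,0,0],
    [0,-0.034,0,0],
    [0,-0.026,0,0],
    [0,-0.019,0,0],
    [0,-0.015,0,0],
    [0,-0.012,0,0],
    [0,-0.01,0,0],
    [0,-0.01,0,0],
    [0,-0.01,0,0]
  ]
}}

```text
time: 11.95
tool_pos: [0.5872, -0.1658, 0.111]
tool_rot: [-0.059, -0.704, -0.064, 0.705]
contact_force: [-0.0, 11.2, 0.1]
gripper_width: -0.005
```

```bash
python3 - <<'E'
from h import *
cl()
im=viewer.grab_frame('top');cv2.imwrite('pics/top6.png',im)
f=lambda a:np.clip(255*(cv2.resize(a[155:209,285:365],(720,486),interpolation=cv2.INTER_CUBIC)/255.)**.6,0,255).astype(np.uint8)
cv2.imwrite('pics/c6.png',f(im))
E
```

```text
clamp x -0.0007 y 0.0108 z 0.111 Fe 11.1 Fx 1.9 t 11.95 tilt [-0.002  0.006 -1.   ]
```

View pics/c6.png

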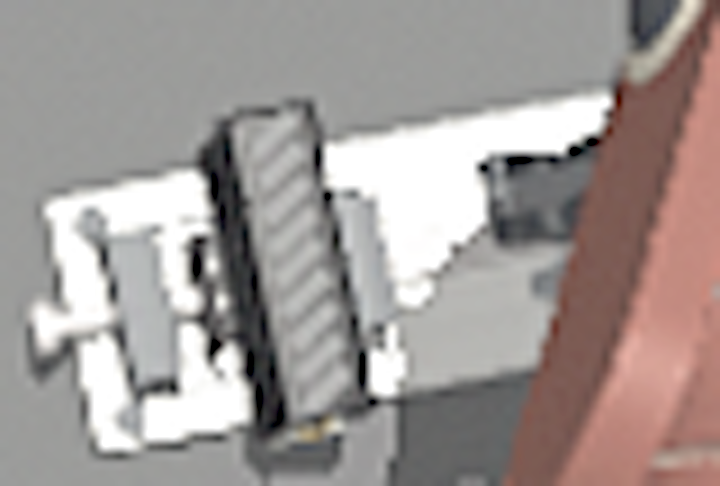

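The crop shows a gap still open between block and stop (crop x ~205–225), with the jaw close behind the block. So the 14 N at y=2 mm was the trigger's hard stop, and I'll end squeezes at about 3.5 mm.

>>> {"api": "drive_tool", "payload": {
  "plan": [
    [0,0.003,0,0],
    [0,0.006,0,0],
    [0,0.0075,0,0],
    [0,0.0075,0,0],
    [0,0.0075,0,0]
  ]
}}

```text
time: 12.5
tool_pos: [0.5884, -0.1728, 0.1108]
tool_rot: [-0.059, -0.704, -0.064, 0.705]
contact_force: [-0.8, 11.6, -0.1]
gripper_width: -0.001
```

>>> {"api": "drive_tool", "payload": {
  "plan": [
    [0,-0.012,0,0],
    [0,-0.024,0,0],
    [0,-0.033,0,0],
    [0,-0.033,0,0],
    [0,-0.025,0,0],
    [0,-0.018,0,0],
    [0,-0.015,0,0],
    [0,-0.012,0,0],
    [0,-0.009,0,0],
    [0,-0.009,0,0],
    [0,-0.009,0,0]
  ]
}}

```text
time: 13.6
tool_pos: [0.5868, -0.164, 0.1109]
tool_rot: [-0.059, -0.704, -0.064, 0.705]
contact_force: [0.1, 11.2, -0.6]
gripper_width: 0.0
```

```bash
python3 - <<'E'
from h import *
cl()
E
```

```text
clamp x -0.0007 y 0.0126 z 0.1109 Fe 11.0 Fx 2.1 t 13.6 tilt [-0.002  0.007 -1.   ]
```

>>> {"api": "drive_tool", "payload": {
  "plan": [
    [0,0.003,0,0],
    [0,0.006,0,0],
    [0,0.009,0,0],
    [0,0.009,0,0],
    [0,0.009,0,0]
  ]
}}

```text
time: 14.1
tool_pos: [0.5882, -0.1719, 0.1105]
tool_rot: [-0.058, -0.704, -0.065, 0.705]
contact_force: [-0.1, 13.8, -1.1]
gripper_width: -0.004
```

>>> {"api": "drive_tool", "payload": {
  "plan": [
    [0,-0.012,0,0],
    [0,-0.024,0,0],
    [0,-0.033,0,0],
    [0,-0.033,0,0],
    [0,-0.025,0,0],
    [0,-0.018,0,0],
    [0,-0.015,0,0],
    [0,-0.012,0,0],
    [0,-0.009,0,0],
    [0,-0.009,0,0],
    [0,-0.009,0,0]
  ]
}}

```text
time: 15.2
tool_pos: [0.5867, -0.1632, 0.1107]
tool_rot: [-0.058, -0.704, -0.064, 0.705]
contact_force: [0.0, 14.0, 0.2]
gripper_width: 0.0
```

```bash
python3 - <<'E'
from h import *
cl()
a=cv2.imread('pics/top6.png');im=viewer.grab_frame('top');cv2.imwrite('pics/top7.png',im)
f=lambda a:np.clip(255*(cv2.resize(a[165:207,285:335],(400,336),interpolation=cv2.INTER_CUBIC)/255.)**.8,0,255).astype(np.uint8)
cv2.imwrite('pics/c7.png',np.hstack([f(a),f(im)]))
E
```

```text
clamp x -0.0007 y 0.0134 z 0.1107 Fe 13.8 Fx 2.5 t 15.2 tilt [-0.002  0.008 -1.   ]
```

View pics/c7.png

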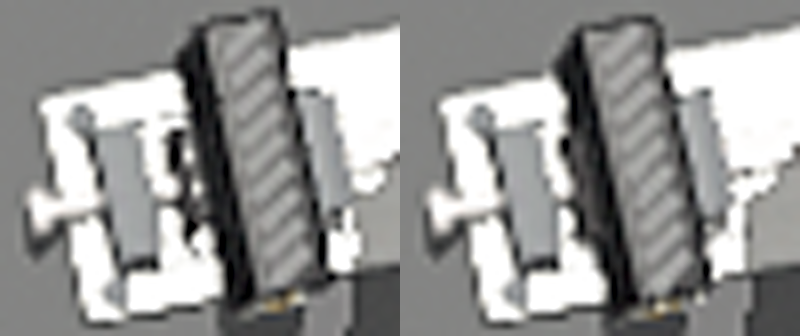

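The block has now been pushed against the stop's pad (the gap is closed in the right crop), and the 13.8 N confirms the grip is starting. From here I take small steps.

>>> {"api": "drive_tool", "payload": {
  "plan": [
    [0,0.001,0,0],
    [0,0.002,0,0],
    [0,0.003,0,0],
    [0,0.003,0,0],
    [0,0.003,0,0]
  ]
}}

```text
time: 15.75
tool_pos: [0.587, -0.1652, 0.1105]
tool_rot: [-0.058, -0.704, -0.065, 0.705]
contact_force: [-0.9, 17.1, 1.3]
gripper_width: -0.0
```

```bash
python3 -c "
from h import *
cl()"
```

```text
clamp x -0.0007 y 0.0114 z 0.1105 Fe 17.0 Fx 2.1 t 15.75 tilt [-0.003  0.01  -1.   ]
```

>>> {"api": "drive_tool", "payload": {
  "plan": [
    [0,0,0,0],
    [0,0,0,0],
    [0,0,0,0]
  ]
}}

```text
time: 16.05
tool_pos: [0.587, -0.1652, 0.1105]
tool_rot: [-0.058, -0.704, -0.065, 0.705]
contact_force: [-0.7, 16.9, 1.1]
gripper_width: 0.002
```

The force is steady at about 16.8 N, so the grip is about 17–19 N, inside the window. I'll release the trigger, then probe lightly, never above about 15 N, to check that the grip holds.

>>> {"api": "drive_tool", "payload": {
  "plan": [
    [0,-0.01,0,0],
    [0,-0.02,0,0],
    [0,-0.028,0,0],
    [0,-0.028,0,0],
    [0,-0.02,0,0],
    [0,-0.013,0,0],
    [0,-0.008,0,0],
    [0,-0.008,0,0],
    [0,-0.008,0,0]
  ]
}}

```text
time: 16.95
tool_pos: [0.5862, -0.1604, 0.1113]
tool_rot: [-0.06, -0.704, -0.063, 0.705]
contact_force: [-0.7, 7.6, 1.1]
gripper_width: -0.006
```

>>> {"api": "drive_tool", "payload": {
  "plan": [
    [0,0.001,0,0],
    [0,0.002,0,0],
    [0,0.002,0,0],
    [0,0.002,0,0]
  ]
}}

```text
time: 17.35
tool_pos: [0.5864, -0.1614, 0.1111]
tool_rot: [-0.059, -0.704, -0.063, 0.705]
contact_force: [-0.6, 10.5, 0.9]
gripper_width: -0.0
```

>>> {"api": "drive_tool", "payload": {
  "plan": [
    [0,0.001,0,0],
    [0,0.001,0,0],
    [0,0.001,0,0]
  ]
}}

```text
time: 17.65
tool_pos: [0.5865, -0.1621, 0.111]
tool_rot: [-0.059, -0.704, -0.064, 0.705]
contact_force: [-0.7, 9.7, 0.8]
gripper_width: -0.001
```

>>> {"api": "drive_tool", "payload": {
  "plan": [
    [0,0.001,0,0],
    [0,0.001,0,0],
    [0,0.001,0,0]
  ]
}}

```text
time: 17.95
tool_pos: [0.5866, -0.1627, 0.1109]
tool_rot: [-0.059, -0.704, -0.064, 0.705]
contact_force: [-0.6, 12.7, 0.8]
gripper_width: 0.002
```

>>> {"api": "drive_tool", "payload": {
  "plan": [
    [0,0.001,0,0],
    [0,0.001,0,0],
    [0,0.001,0,0]
  ]
}}

```text
time: 18.25
tool_pos: [0.5867, -0.1633, 0.1108]
tool_rot: [-0.059, -0.704, -0.064, 0.705]
contact_force: [0.2, 13.2, 0.7]
gripper_width: -0.003
```

```bash
python3 -c "
from h import *
cl()"
```

```text
clamp x -0.0007 y 0.0133 z 0.1108 Fe 12.9 Fx 2.5 t 18.25 tilt [-0.002  0.008 -1.   ]
```

```bash
cat >> h.py <<'E'
def pc(a,b):
    "block shift in px between two top pictures, template match with parabola"
    A=cv2.imread(f'pics/{a}.png');B=cv2.imread(f'pics/{b}.png')
    up=lambda i:cv2.resize(i,None,fx=8,fy=8,interpolation=cv2.INTER_CUBIC)
    out=[]
    for n,(x0,y0,x1,y1) in dict(block=(306,168,326,202),stop=(290,180,306,200)).items():
        t=up(A[y0:y1,x0:x1]);s=up(B[y0-4:y1+4,x0-6:x1+6]);r=cv2.matchTemplate(s,t,cv2.TM_CCOEFF_NORMED)
        _,v,_,l=cv2.minMaxLoc(r);out.append((n,(l[0]-48)/8,(l[1]-32)/8,round(v,3)))
    print(a,b,out)
E
python3 - <<'E'
from h import *
cl();cv2.imwrite('pics/top8.png',viewer.grab_frame('top'))
pc('top6','top7');pc('top7','top8')
E
```

```text
clamp x -0.0007 y 0.0133 z 0.1108 Fe 12.9 Fx 2.5 t 18.25 tilt [-0.002  0.008 -1.   ]
top6 top7 [('block', -2.25, 0.75, 0.781), ('stop', -0.125, 0.0, 0.964)]
top7 top8 [('block', 0.0, 0.0, 0.99), ('stop', 0.0, 0.0, 0.992)]
```

>>> {"api": "drive_tool", "payload": {
  "plan": [
    [0,0.001,0,0],
    [0,0.001,0,0],
    [0,0.001,0,0]
  ]
}}

```text
time: 18.6
tool_pos: [0.5868, -0.1639, 0.1107]
tool_rot: [-0.058, -0.704, -0.065, 0.705]
contact_force: [-1.0, 15.0, 0.6]
gripper_width: -0.002
```

```bash
python3 - <<'E'
from h import *
cl();cv2.imwrite('pics/top9.png',viewer.grab_frame('top'))
pc('top7','top9');pc('top8','top9')
E
```

```text
clamp x -0.0007 y 0.0127 z 0.1107 Fe 14.9 Fx 1.6 t 18.6 tilt [-0.003  0.009 -1.   ]
top7 top9 [('block', 0.0, 0.0, 0.99), ('stop', 0.0, 0.0, 0.992)]
top8 top9 [('block', 0.0, 0.0, 0.997), ('stop', 0.0, 0.0, 0.998)]
```

Between 13.8, 17 and 14.9 N on the trigger the block did not move (0.0 px). The trigger now resists 14.9 N without driving the jaw, so the held grip is at least about 12 N, and the 17 N peak bounds it at about 20 N. I'll release and retreat.

>>> {"api": "drive_tool", "payload": {
  "plan": [
    [0,-0.01,0,0],
    [0,-0.02,0,0],
    [0,-0.03,0,0],
    [-0.03,-0.033,0,0],
    [-0.07,-0.033,0,0],
    [-0.12,-0.033,0,0],
    [-0.16,-0.033,0,0],
    [-0.16,-0.033,0,0],
    [-0.16,-0.033,0,0]
  ]
}}

```text
time: 19.55
tool_pos: [0.5823, -0.1353, 0.2738]
tool_rot: [0.062, 0.706, 0.061, -0.703]
contact_force: [0.8, 1.2, -0.5]
gripper_width: -0.001
```

```bash
python3 - <<'E'
from h import *
cl();cv2.imwrite('pics/top10.png',viewer.grab_frame('top'))
pc('top9','top10')
im=viewer.grab_frame('side');cv2.imwrite('pics/side10.png',im)
f=lambda i,s:np.clip(255*(cv2.resize(i,s,interpolation=cv2.INTER_CUBIC)/255.)**.6,0,255).astype(np.uint8)
t=cv2.imread('pics/top10.png')
cv2.imwrite('pics/c8.png',np.hstack([f(im[105:205,212:302],(360,400)),f(t[155:210,280:335],(400,400))]))
E
```

```text
clamp x -0.0002 y 0.0417 z 0.2738 Fe 1.1 Fx 1.0 t 19.55 tilt [ 0.003 -0.002 -1.   ]
top9 top10 [('block', 0.0, 0.0, 0.979), ('stop', 0.0, 0.0, 0.997)]
```

View pics/c8.png

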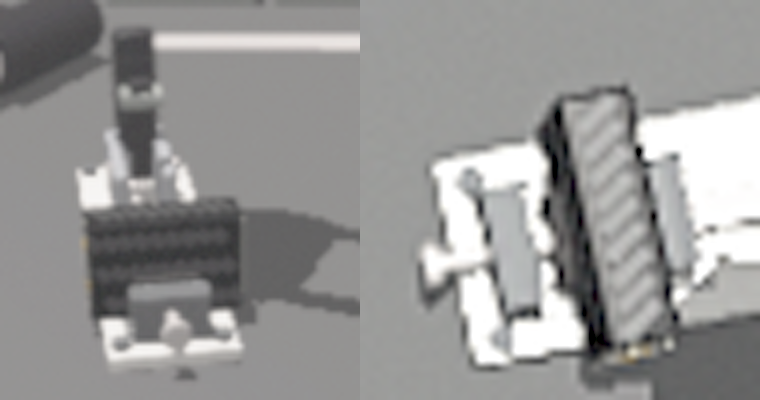

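The final crops show the block upright against the stop, with the jaw behind it and the arm clear. Releasing the trigger did not move the block.

```bash
python3 -c "
from h import *
print(manip.job_done())"
```

```text
the job is handed in; nothing more can be done
None
```

I stood the carbon-wrapped grip block upright on the clamp bed, let it go, and closed the jaw on it with five trigger squeezes. I then released the trigger and handed the job in with the arm clear, at about 19.6 s of the 67 s allowed.

- **Grip:** I could not measure it directly. The trigger force held steady at about 16.8 N, against about 11 N with the jaw running free. That puts the grip at roughly 12 to 20 N, most likely 17 to 19 N, inside the 8 to 25 N window.
- **Hold after release:** after letting the trigger go I probed it again up to 14.9 N, and the block did not move. Releasing it for good showed no movement in the top view either (0.0 px, so to within a few tenths of a millimetre).
- **Final pictures:** the block is upright and looks square to the bar, against the end stop with the jaw behind it. I moved none of the other things on the bench.
- **What disagreed:**
  - The second squeeze ended at 14 N against the trigger's hard stop, which was not grip.
  - In the re-probe the force dipped once, from 10.5 to 9.7 N. At the same trigger position it read about 1 N less than before (12.9 against 13.8 N). I took this for play in the trigger, because the block stayed still.

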